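# Block a sample in the analyser stand and take a reading with the trigger

## Robot

A 6-joint arm with a two-finger parallel gripper is mounted at the origin on a cart in front of the work surface, level with it; the furniture and walls round the work are solid. World frame = base frame: x ahead of the robot, y to its left, z up, the work surface at z = 0. Lengths are in m, angles in rad, forces in N, time in s.
With the tool pointing down it reaches from about 0.425 to 0.95 m from the base axis. Payload 3.5 kg.
Tool frame: the origin (TCP) lies between the finger pads; the fingertips stand 25 mm ahead of it and the grasp point (between the pads) lies 6 mm ahead of it; z points along the fingers, y is the direction in which the jaws open and shut (so a half turn about z gives the same grasp; the last joint's range is limited). The gripper opens to 85 mm and grips with 20 to 120 N. Pads are 22 mm wide; open, the fingers measure 114 mm over their backs; the gripper's body (76 mm by 85 mm) begins 54 mm behind the grasp point. The pads swing forward as they close: fully open they stand 13 mm farther back than shut.
Start: joints at [-1.439, 0.286, 1.577, -0, 1.279, -0.15], TCP at [0.188, -0.648, 0.256] pointing down, gripper open.
Joint ranges: [-2.77, 2.77], [-0.9, 2.22], [0.21, 2.48], [-1.53, 4.67], [0.24, 2.81], [-2.84, 2.84]. Speed limits (rad/s): [2.79, 2.79, 3.14, 3.14, 3.14, 3.14].

## Interface

Orientations are given as a unit quaternion [w, x, y, z].
In Python, from station import r gives the robot as it stands. The module is installed in compiled form; this text tells all that it offers.
- The arm moves only by the shell command python3 -m jog 'ROWS'. ROWS is text: rows parted by semicolons, each of 7 numbers parted by spaces: the shift along the world's x, y, z in m, then the turn, a rotation vector about the world's x, y, z in rad, then the closure in counts, from 0 (fully open) to 255 (shut). In form: x y z wx wy wz fingers; .... A call has 1 to 20 rows; each row shifts and turns the pose as measured when the row begins; what a row does not reach is not made up. A row lasts 1/8 s, in which the tool goes at most 62.5 mm and 10.7 degrees, less where a joint would pass 70% of its speed; a pose out of reach is approached as far as the arm can. A call with a gripper value outside its range is refused whole. The fingers move at their own pace and stop on an object; the grip force is fixed at half the most. Time passes only in rows, so rows that do not move let the fingers close. It gives the time, the measured TCP pose, the force and the opening at its end, in the units of the state.
- r.sense(): the state, without advancing time (a new reading comes with each control period).
- r.capture(name): name is "side" or "top"; returns the picture (400x640x3 uint8, red, green, blue); there is no depth.
- r.camera_params(name): a dict with "intrinsics" (3x3 intrinsics, pixels), "position" and "attitude" of the camera in the world. Camera axes: x right, y down, z forward; pixel columns grow to the right and rows downward; lengths in m; the calibration is good to about 2 mm. A picture is of the moment at which its call begins. camera_params takes no time and is no camera call.
- r.close_job(): hands the job in, once; it reports no verdict.
Trained networks look in the newest picture that a camera, given by its name, has taken for a name from the list of things; names that differ only in an ending like _2 or _b are one class to them, and where a whole thing is asked for, a point or a joint stands for the part that bears it (a point fixed in the world has none). Each returns a list of dicts, best first, with "confidence" (0 to 1); they miss things now and then, are a little off and sometimes report something else, mostly with a low value. They report only what shows in the picture. A call takes as long as a camera call. They do not tell look-alikes from the thing itself.
- r.silhouettes(camera, target): "region" (400x640 bool, what is visible of it).
- r.pinpoint(camera, target): "xyz" ([x, y, z] in m, in the coordinates of the camera as it stood for that picture, good to about 4 mm: a listed point, or the origin of a listed thing).
The state is a dict: "time": time; "joints": joint angles; "qd": joint speeds; "joint_torque": joint torques, N m; "tool_pos": TCP position; "tool_rot": TCP orientation; "wrist_force": force on the tool from outside, world axes, zero at the start; "ft_torque": the same for the moment, N m; "width": finger opening in m.
Only numpy, scipy, OpenCV 4.12 (cv2) and the standard library are available. Lean on these libraries where they do the work, as an engineer would, in place of code of your own. Each camera call takes 0.05 s, during which the arm holds its last target.

## Task

The metal offcut in the trough of the analyser stand must not be able to back away from the nose while its alloy is being read. Stand the one white spacer block that fills the gap between the offcut and the end wall fully down in that gap, leaving the other two spacers alone; then squeeze the analyser's trigger fully home against the grip, hold it for two seconds, and let it go.

Things in the scene. Friction and masses are not known exactly. Their poses are not given: they have to be found in the camera images.
- stand: Pistol-shaped grey and black analyser strapped on its side to a dark steel base plate (112 x 305 x 12 mm) bolted to the bench, an open steel trough before its nose. Fixed; origin on the bench under the plate, z up; the nose points along +y, the pistol grip sticks out along -x. Barrel axis at x = 45 mm, 50 mm above the bench; barrel and straps reach 90 mm up. Nose face at y = 50 mm.
- gap (a point): Fixed to the stand, same axes: point on the trough floor, 16 mm above the bench, mid-gap between end wall and offcut when that touches the nose. The gap is 34.5 mm long (y) and 60 mm wide (x). Beyond it at +y the end wall (8 mm thick, top 49 mm above the bench), on either side the trough's walls (5 mm thick, tops 34 mm above the bench).
- sample_c (a point): Centre of the offcut, a loose plain aluminium block 50 mm (x) x 60 mm (y) x 56 mm tall, about 0.45 kg, standing in the trough within 2 mm of the nose; its top is 72 mm above the bench.
- spacer_thin_c (a point): Centre (45 mm above its foot) of the thin white plastic spacer block, 50 mm wide (x) x 20 mm thick (y) x 90 mm tall, standing upright on the bench; foot tapered by 2.5 mm all round over the lowest 5 mm. About 0.13 kg.
- spacer_mid_c (a point): Centre (45 mm above its foot) of the middle white plastic spacer block, 50 mm wide (x) x 30 mm thick (y) x 90 mm tall, standing upright on the bench; foot tapered by 2.5 mm all round over the lowest 5 mm. About 0.19 kg. Standing in the trough, its top is 106 mm above the bench, 34 mm above the offcut's top, so it can be held across its thickness above the offcut.
- spacer_thick_c (a point): Centre (45 mm above its foot) of the thick white plastic spacer block, 50 mm wide (x) x 42 mm thick (y) x 90 mm tall, standing upright on the bench; foot tapered by 2.5 mm all round over the lowest 5 mm. About 0.26 kg.
- squeeze (a point): Fixed to the stand, same axes, 50 mm above the bench, free from above: half-way between the back of the grip (24 mm toward -y, 34 mm tall, centred on this height) and the front of the fully squeezed trigger (24 mm toward +y). The released trigger's front is 36 mm toward +y and moves toward -y; it is 20 mm tall, centred on this height.
- trigger (a joint): Angle of the steel-grey trigger lever about its upright pin next to the barrel: 0 released, 0.28 rad fully squeezed (12 mm of travel beside the squeeze point, 44 mm from the pin). A spring returns it; there it takes about 2.5 N at the start and 8 N fully squeezed.
Things that resemble listed ones, but are neither listed nor needed, are in the scene too. What is shaped like the part that bears spacer_mid_c but red is not meant.

How it is judged:
On the way, in this order (a step that is already met when the one before it is completed fails the run):
1. the 30 mm spacer stands fully down in the gap, behind the offcut at the nose (x of spacer_mid_c in the frame of stand between 0.036 and 0.054 m and y of spacer_mid_c in the frame of stand between 0.12 and 0.135 m and z of spacer_mid_c in the frame of stand between 0.055 and 0.067 m and angle between each of spacer_mid_c, sample_c's own z axis and vertical below 0.1 rad and y of sample_c in the frame of stand between 0.07 and 0.088 m and z of sample_c in the frame of stand between 0.038 and 0.05 m), for 0.2 s.
2. with the offcut blocked in, the trigger is squeezed home (past 0.2 of 0.28 rad) and held for 1.5 s (all of step 1 and value of joint trigger above 0.2 rad), for 1.5 s.
At the end, for the whole second after the job is handed in: The 30 mm spacer stands upright (within 0.1 rad) on the trough floor (within 6 mm) between offcut and end wall, across the trough within 9 mm of its middle; the offcut stands upright within 8 mm of the nose; the trigger is released (under 0.03 rad) after having been held squeezed; all at rest (all of step 1 and value of joint trigger below 0.03 rad and linear speed of spacer_mid below 0.02 m/s); the robot touches nothing.
It fails at once if one of the other two spacers is moved by more than 40 mm (distance of any of spacer_thin_c, spacer_thick_c from where it was at the start of the episode above 0.04 m).
It also fails if it takes over 64 s, if anything falls off the work surface, if the arm or the gripper's body presses on something with over 40 N, if the wrist force passes 120 N, or if a joint passes its speed limit or range.

## Working session

There is one attempt and no reset: what is moved stays moved. The work goes in short steps, Python scripts to look and compute and a shell command to move; the robot and the scene stay as the last step left them, time stands still between calls to the robot, and variables do not carry over. Pictures are saved under pics/ and viewed, and the job is handed in when it is done.

```bash
mkdir -p pics; python3 - <<'E'
from station import r
import cv2
s=r.sense();print(s)
for c in("side","top"):
    im=r.capture(c);cv2.imwrite(f"pics/{c}0.png",im[:,:,::-1]);print(c,r.camera_params(c))
E
```

```text
{'time': 0.0, 'joints': array([-1.43898955e+00,  2.87192748e-01,  1.57817280e+00, -3.64832818e-05,
        1.27861783e+00, -1.49957737e-01]), 'qd': array([-3.10429375e-04, -1.90726499e-03,  1.26239073e-04,  1.21138416e-03,
       -1.04342881e-03, -6.29278475e-05]), 'joint_torque': array([-1.65144731e-03, -4.05985951e+01, -2.92627412e+01, -2.39091933e-04,
        5.72160716e-03, -4.31828994e-06]), 'tool_pos': array([ 0.18765265, -0.64776488,  0.25493134]), 'tool_rot': array([-1.19547193e-03,  9.90091050e-01,  1.40421808e-01, -6.61318262e-06]), 'wrist_force': array([ 0.49696253, -0.58688604, -0.29264293]), 'ft_torque': array([0.05180793, 0.0043462 , 0.03432145]), 'width': 0.0853917887196587}
side {'intrinsics': array([[440.52957088,   0.        , 314.53177912],
       [  0.        , 440.52957088, 196.60015955],
       [  0.        ,   0.        ,   1.        ]]), 'position': array([ 0.3797047 , -0.93371296,  0.54175924]), 'attitude': array([-0.52883428,  0.84686438, -0.04793457,  0.02927967])}
top {'intrinsics': array([[504.05818752,   0.        , 321.20723279],
       [  0.        , 504.05818752, 200.17345808],
       [  0.        ,   0.        ,   1.        ]]), 'position': array([0.24916725, 0.02692754, 1.36910056]), 'attitude': array([ 0.06363611, -0.70012131,  0.70783932, -0.06887742])}
```

View pics/side0.png

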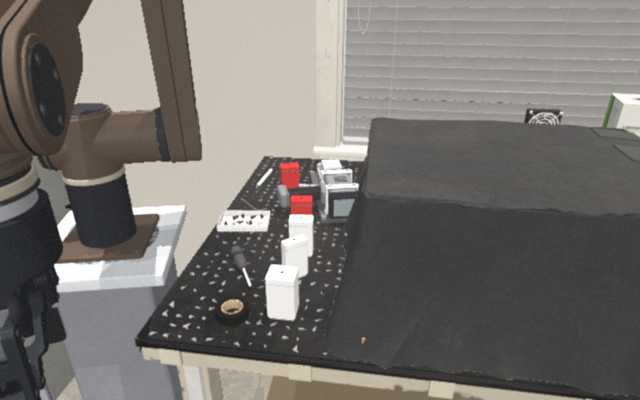

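View pics/top0.png

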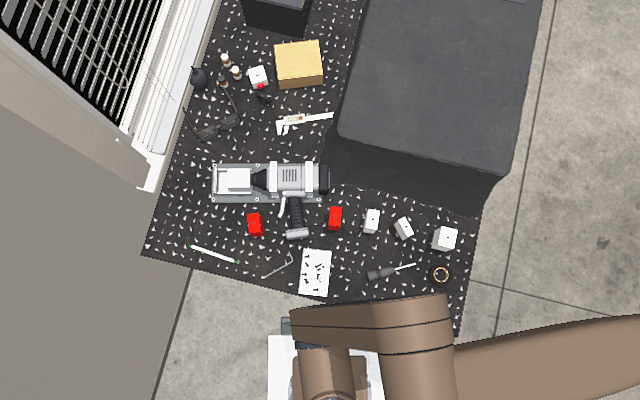

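Top view: the stand is at about (270,182), with its nose toward −col. The white blocks are at (371,221), (404,228) and (445,238), the red look-alikes at (255,224) and (335,218), and a large black body lies beyond the stand. In the side view the white blocks are at (301,235), (294,256) and (283,292).

```bash
cat > h.py <<'E'
import numpy as np,cv2
from station import r
from scipy.spatial.transform import Rotation as R
def cam(c):
    p=r.camera_params(c);q=p['attitude'];return p['intrinsics'],p['position'],R.from_quat([q[1],q[2],q[3],q[0]]).as_matrix()
def w(c,x):
    K,p,M=cam(c);return p+M@np.array(x)
def px(c,X):
    K,p,M=cam(c);v=K@(M.T@(np.array(X)-p));return v[:2]/v[2]
def ray(c,u,v,z):
    K,p,M=cam(c);d=M@np.linalg.solve(K,[u,v,1]);return p+d*(z-p[2])/d[2]
E
python3 - <<'E'
from h import *
np.set_printoptions(precision=4,suppress=True)
for c in("top","side"):
    r.capture(c)
    for t in["stand","gap","sample_c","squeeze","spacer_thin_c","spacer_mid_c","spacer_thick_c"]:
        for d in r.pinpoint(c,t)[:4]:
            X=w(c,d['xyz']);print(c,t,round(d['confidence'],2),X,px(c,X))
for c,b in(("top",(340,195,130,65)),("side",(250,200,80,130)),("top",(195,145,150,110))):
    im=r.capture(c)[:,:,::-1];x,y,W,H=b
    cv2.imwrite(f"pics/crop_{c}_{x}.png",cv2.resize(im[y:y+H,x:x+W],None,fx=5 if W>90 else 4.5,fy=5 if W>90 else 4.5,interpolation=2))
print(r.sense()['time'])
E
```

```text
top stand 0.88 [0.5165 0.1541 0.0008] [270.9462 198.0024]
top stand 0.26 [ 0.3973 -0.3076  0.045 ] [444.0411 237.3568]
top gap 0.65 [0.5623 0.277  0.0144] [225.8969 181.1695]
top sample_c 0.55 [0.5554 0.2344 0.0426] [239.807  181.1776]
top squeeze 0.7 [0.4703 0.0901 0.0513] [293.2355 211.2338]
top spacer_thin_c 0.68 [ 0.4244 -0.2017  0.0439] [403.5009 227.6298]
top spacer_mid_c 0.72 [0.4354 0.1899 0.0493] [255.4523 224.8079]
top spacer_mid_c 0.7 [0.5641 0.2792 0.0145] [225.1114 180.5546]
top spacer_mid_c 0.57 [ 0.4379 -0.1139  0.0445] [370.2678 222.9328]
top spacer_mid_c 0.55 [ 0.4504 -0.0186  0.0491] [334.3497 218.3765]
top spacer_thick_c 0.67 [ 0.3953 -0.3068  0.0471] [443.9595 238.0309]
side stand 0.93 [ 0.5111  0.1549 -0.0007] [317.8088 198.7969]
side stand 0.34 [0.4737 0.0877 0.0495] [306.5538 193.5794]
side gap 0.88 [0.5587 0.2775 0.0152] [328.6356 175.3782]
side gap 0.63 [ 0.4427 -0.1137  0.0447] [301.2703 236.1543]
side gap 0.25 [0.5595 0.2304 0.0445] [331.349 172.462]
side sample_c 0.69 [0.5572 0.2299 0.0456] [330.5686 172.2338]
side squeeze 0.68 [0.4753 0.0874 0.0504] [307.1702 193.2681]
side squeeze 0.62 [ 0.4198 -0.1969  0.0446] [293.3611 258.3604]
side spacer_thin_c 0.57 [ 0.4188 -0.1986  0.0439] [292.9765 259.1606]
side spacer_mid_c 0.92 [ 0.4493 -0.023   0.0442] [300.7891 216.281 ]
side spacer_mid_c 0.83 [ 0.4428 -0.1148  0.0447] [301.3486 236.3801]
side spacer_mid_c 0.65 [0.4345 0.1947 0.0414] [288.9441 180.4471]
side spacer_thick_c 0.89 [ 0.3874 -0.3033  0.0473] [279.2646 291.9627]
1.05
```

View pics/crop_top_340.png

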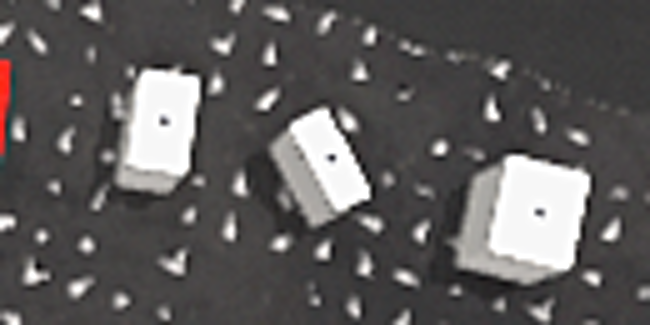

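View pics/crop_side_250.png

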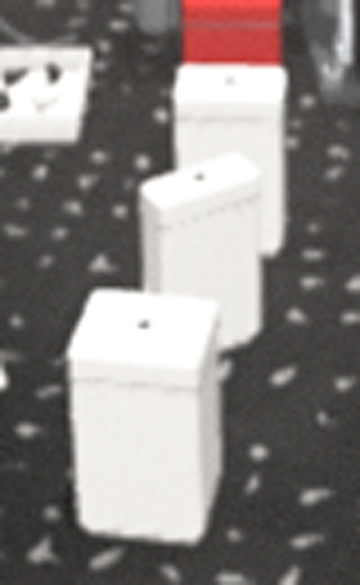

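View pics/crop_top_195.png

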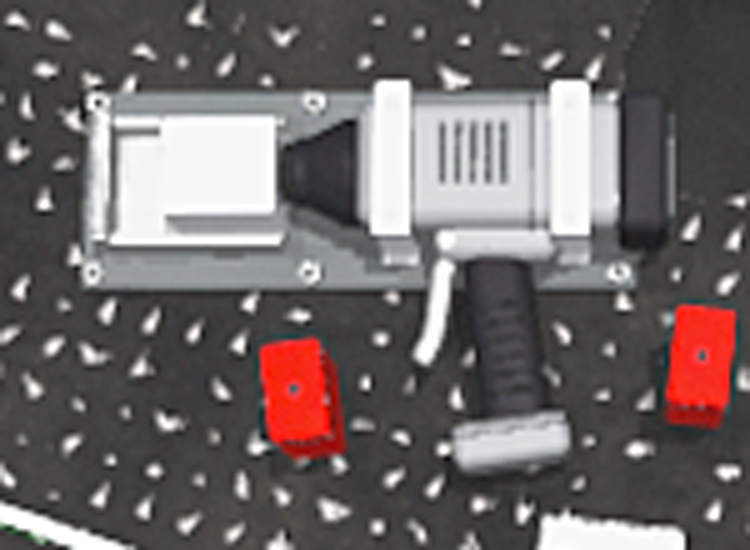

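White candidates, top view: (371,221), about 60 crop px thick, which is 30 mm; (404,228), about 45 px, the thin one; and (445,238), about 85 px, the thick one. The red blocks at (255,224) and (335,218) are excluded. So the leftmost white block (371,221) is the 30 mm one. Next I measure its yaw and size, and the stand pose.

```bash
python3 - <<'E'
from h import *
np.set_printoptions(precision=4,suppress=True)
im=r.capture("top").astype(int)
g=im.min(2)
for name,(x,y,W,H) in dict(mid=(358,205,28,32),thin=(392,212,26,32),thick=(428,222,34,34)).items():
    for th in(225,238):
        m=(g[y:y+H,x:x+W]>th).astype(np.uint8)
        m=cv2.resize((g[y:y+H,x:x+W]).astype(np.uint8),None,fx=8,fy=8,interpolation=cv2.INTER_CUBIC);m=(m>th).astype(np.uint8)
        n,l,st,ce=cv2.connectedComponentsWithStats(m);k=1+np.argmax(st[1:,4])
        c=max(cv2.findContours((l==k).astype(np.uint8),0,1)[0],key=cv2.contourArea)[:,0,:]
        P=np.array([ray("top",x+(u+.5)/8-.5,y+(v+.5)/8-.5,0.09)[:2] for u,v in c])
        (cx,cy),(a,b),an=cv2.minAreaRect((P*1000).astype(np.float32))
        print(name,th,cx,cy,a,b,an)
# stand bolts in crop (x195,y145,5x)
for u,v in[(95,102),(313,101),(92,272),(310,271),(619,271)]:
    print(ray("top",195+u/5-.4,145+v/5-.4,0.014))
p=r.pinpoint
# predicted projection of plate given candidate pose
print(r.sense()['time'])
s=r.silhouettes
im=r.capture("side")[:,:,::-1];cv2.imwrite("pics/crop_side_stand.png",cv2.resize(im[145:235,260:370],None,fx=6,fy=6,interpolation=2))
E
```

```text
mid 225 442.1163024902344 -114.33805847167969 31.484725952148438 52.09659194946289 79.958251953125
mid 238 442.09185791015625 -114.460205078125 31.035736083984375 51.23393630981445 80.10257720947266
thin 225 421.0975646972656 -199.95860290527344 51.254127502441406 21.584545135498047 27.77178192138672
thin 238 421.1570739746094 -199.94024658203125 50.758304595947266 20.919809341430664 27.474382400512695
thick 225 392.878662109375 -304.7484130859375 43.38199234008789 51.78510665893555 74.94863891601562
thick 238 392.99267578125 -304.8782043457031 42.87525939941406 51.2305908203125 75.0558853149414
[0.6087 0.3122 0.014 ]
[0.6081 0.1916 0.014 ]
[0.5128 0.3111 0.014 ]
[0.5121 0.192  0.014 ]
[0.5104 0.023  0.014 ]
1.1
```

View pics/crop_side_stand.png

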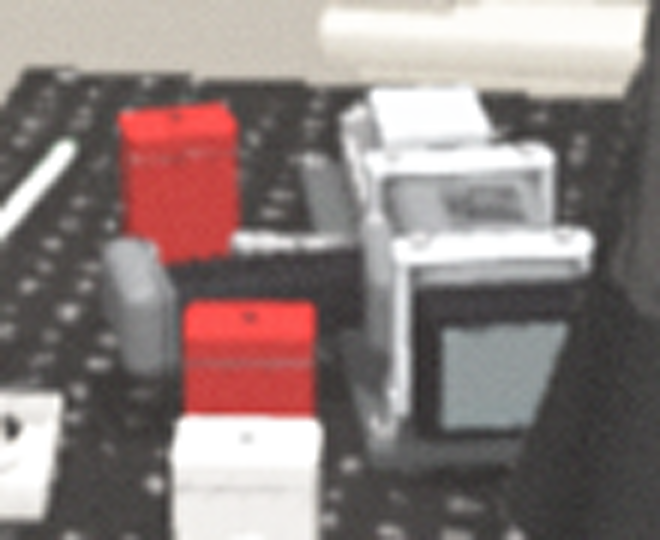

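```bash
python3 - <<'E'
from h import *
np.set_printoptions(precision=4,suppress=True)
im=r.capture("top")[:,:,::-1];x,y,W,H=205,160,55,45
b=cv2.resize(im[y:y+H,x:x+W],None,fx=13,fy=13,interpolation=cv2.INTER_CUBIC)
# contrast stretch
b=np.clip((b.astype(float)-60)*1.25,0,255).astype(np.uint8)
for k in range(0,W,5): cv2.putText(b,str(x+k),(k*13,10),0,.35,(0,0,255),1);cv2.line(b,(k*13+6,12),(k*13+6,18),(0,0,255),1)
for k in range(0,H,5): cv2.putText(b,str(y+k),(0,k*13+10),0,.35,(0,0,255),1)
cv2.imwrite("pics/gap.png",b)
g=im.mean(2)
for row in(172,178,182,186,190,192):print(row,g[row,208:256].astype(int))
for col in(220,224,232,240):print(col,g[160:204,col].astype(int))
E
```

```text
172 [ 66  61  56  53  95 180 236 250 239  92 128 172 192 200 203 216 217 216
 207 246 250 248 247 247 247 247 247 247 247 247 247 247 247 247 247 247
 247 247 247 248 251 255 146 157 164 142 123 102]
178 [135 120  53  70 121 178 222 238 244  85 165 241 239 246 244 244 244 244
 243 246 248 247 247 247 247 247 247 247 247 247 247 247 247 247 247 247
 247 247 247 248 252 255 103  49  57  57  79  72]
182 [ 61  59  54  73 130 197 232 226 220  93 163 249 249 245 244 244 244 244
 246 247 247 247 247 247 247 247 247 247 247 247 247 247 247 247 247 247
 247 247 247 248 252 255  97  46  53  51  57  57]
186 [ 65  64  55  98 158 195 246 223 150 113 186 247 248 245 245 245 245 245
 246 249 250 251 252 252 253 253 253 253 253 253 253 253 253 253 254 254
 254 254 254 255 255 255 140 143 122  84  67  62]
190 [ 67  68  56  90 158 205 239 211 136 111 180 246 248 245 245 245 245 245
 247 248 203 181 153 147 148 151 150 149 150 149 149 149 150 149 153 152
 153 154 152 151 152 152 154 154 144 127 109 111]
192 [ 64  60  51  93 159 211 255 255 163 235 255 252 246 245 245 245 245 245
 246 246 246 251 251 248 244 245 246 245 245 247 246 246 247 247 246 245
 246 246 246 246 246 250 249 185 106 138 137 144]
220 [122 200 226 181 147 151 155 140 216 255 185 115 192 243 241 242 244 239
 239 240 238 243 249 248 249 249 248 247 247 247 248 246 246 254  99 112
 142 148 157 157 159 151 118  48]
224 [ 73  71  71 108 156 152 154 143 217 255 183 112 217 251 245 245 245 244
 244 245 244 244 244 245 245 245 245 244 243 244 245 244 245 254  99 113
 140 146 157 158 156 154 125  50]
232 [ 74  76  70 108 157 153 152 141 232 254 248 247 247 247 247 247 247 247
 247 247 247 247 247 247 247 248 253 236 141 150 148 173 244 255 100 112
 142 148 155 156 155 156 128  50]
240 [ 56  65  64 104 158 152 153 139 230 254 248 247 247 247 247 247 247 247
 247 247 247 247 247 247 247 248 253 231 144 152 150 174 247 255 101  96
 115 161 155 155 156 154 127  52]
```

View pics/gap.png

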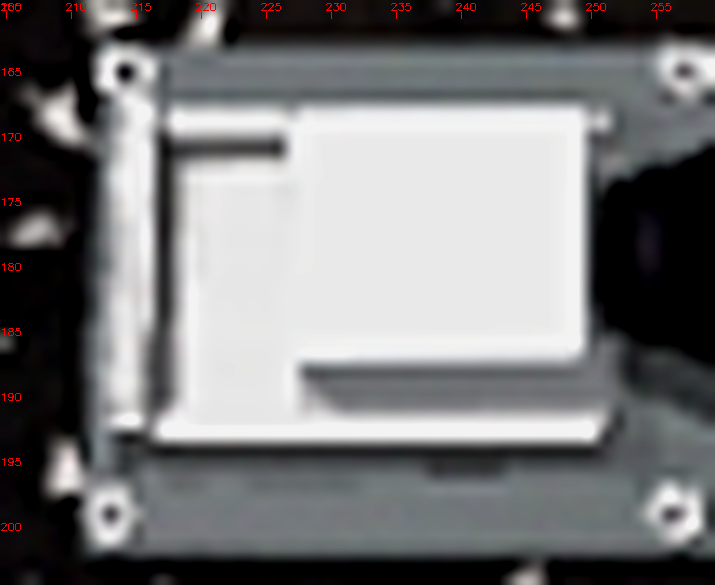

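```bash
python3 - <<'E'
from h import *
np.set_printoptions(precision=4,suppress=True)
for n,u,v,z in[("off near",249.6,178,.072),("off far",226.8,178,.072),("off -x",238,187.2,.072),("off +x",238,167.7,.072),("endwall inner top",216.5,180,.049),("endwall inner bottom",218.2,180,.016),("wall -x outer",224,193.5,.034),("wall +x outer",224,167.5,.034),("wall -x outer",240,193.5,.034),("plate -x",238,202.5,.012),("plate +x",238,162.6,.012),("boltA",214.2,165.0,.015),("boltB",212.9,198.9,.015),("boltC",257.1,164.9,.015),("boltD",256.2,198.9,.015)]:
    print(n,ray("top",u,v,z))
E
```

```text
off near [0.557  0.2041 0.072 ]
off far [0.5576 0.2642 0.072 ]
off -x [0.5324 0.2342 0.072 ]
off +x [0.5853 0.2352 0.072 ]
endwall inner top [0.5578 0.2959 0.049 ]
endwall inner bottom [0.5655 0.2979 0.016 ]
wall -x outer [0.5237 0.2777 0.034 ]
wall +x outer [0.5961 0.2795 0.034 ]
wall -x outer [0.5233 0.2346 0.034 ]
plate -x [0.5027 0.243  0.012 ]
plate +x [0.6154 0.2451 0.012 ]
boltA [0.6084 0.3103 0.015 ]
boltB [0.5129 0.3112 0.015 ]
boltC [0.6075 0.1917 0.015 ]
boltD [0.5117 0.193  0.015 ]
```

```bash
python3 -m jog '0.022 0.0445 0 0 0 -0.114 0; 0.022 0.0445 0 0 0 -0.114 0; 0.022 0.0445 0 0 0 -0.114 0; 0.022 0.0445 0 0 0 -0.114 0; 0.022 0.0445 0 0 0 0 90; 0.022 0.0445 0 0 0 0 90; 0.022 0.0445 0 0 0 0 90; 0.022 0.0445 0 0 0 0 90; 0.022 0.0445 -0.01 0 0 0 90; 0.022 0.0445 -0.01 0 0 0 90; 0.022 0.0445 -0.01 0 0 0 90; 0.01 0.0445 -0.01 0 0 0 90; 0 0 0 0 0 0 90; 0 0 0 0 0 0 90'
python3 - <<'E'
from h import *
s=r.sense();q=s['tool_rot'];print(s['time'],s['tool_pos'],R.from_quat([q[1],q[2],q[3],q[0]]).as_matrix(),s['width'],s['joints'],s['wrist_force'])
E
```

```text
time: 2.95
tool_pos: [0.4447, -0.0983, 0.2184]
tool_rot: [0.003, 0.995, -0.096, 0.005]
wrist_force: [0.5, 0.2, 1.5]
width: 0.0556
2.95 [ 0.4447372  -0.09830244  0.21841346] [[ 0.98161442 -0.19067922  0.00863511]
 [-0.19061556 -0.98163469 -0.00768452]
 [ 0.0099418   0.00589725 -0.99993319]] 0.05562552605605432 [-0.4392614  -0.18500923  2.13878275 -0.00355522  1.17673774  1.3247098 ] [0.45174125 0.17290257 1.47625404]
```

```bash
python3 -m jog '-0.0025 -0.016 0 0.0077 0.0086 0.018 90; 0 0 -0.03 0 0 0 90; 0 0 0 0 0 0 90'
python3 - <<'E'
from h import *
s=r.sense();q=s['tool_rot'];print(s['time'],s['tool_pos'],R.from_quat([q[1],q[2],q[3],q[0]]).as_matrix(),s['width'],s['wrist_force'])
for c in("side","top"):
    im=r.capture(c)[:,:,::-1]
    cv2.imwrite(f"pics/{c}1.png",im)
    if c=="side":cv2.imwrite("pics/s1.png",cv2.resize(im[150:330,220:400],None,fx=3.2,fy=3.2,interpolation=2))
E
```

```text
time: 3.32
tool_pos: [0.4426, -0.1185, 0.1899]
tool_rot: [0.001, 0.996, -0.089, 0.002]
wrist_force: [-0.5, -0.3, -0.2]
width: 0.0551
3.325 [ 0.4425538  -0.11852906  0.18993976] [[ 0.98420116 -0.17702499  0.00319953]
 [-0.1770181  -0.98420485 -0.00232529]
 [ 0.00356063  0.00172218 -0.99999218]] 0.05505251038054509 [-0.47585653 -0.30068938 -0.21839779]
```

View pics/s1.png

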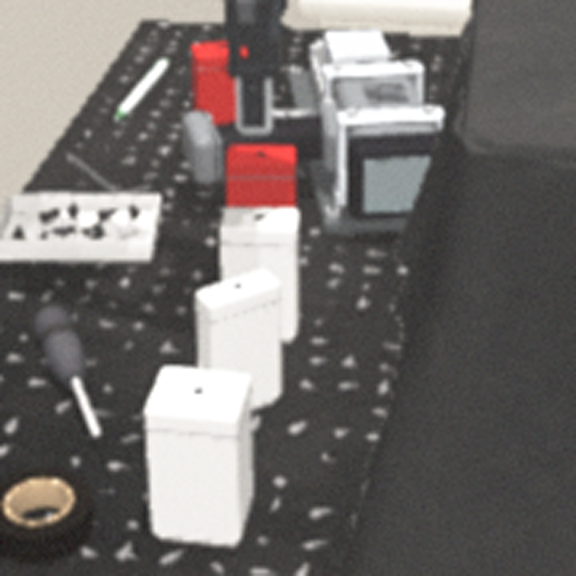

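View pics/top1.png

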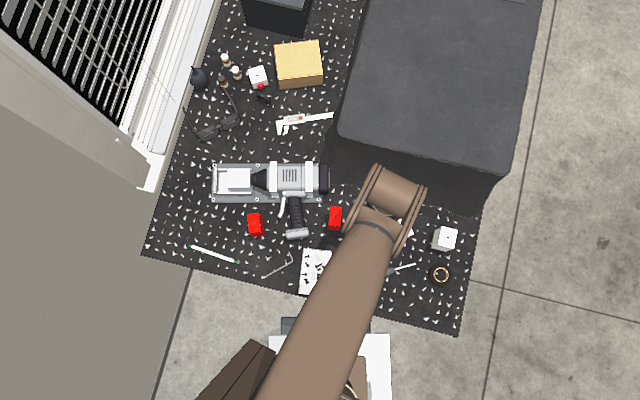

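```bash
python3 - <<'E'
from h import *
np.set_printoptions(precision=3,suppress=True)
def tri(a,b):
    A=[];o=[]
    for c,(u,v) in(("top",a),("side",b)):
        K,p,M=cam(c);d=M@np.linalg.solve(K,[u,v,1]);d/=np.linalg.norm(d);A.append(np.eye(3)-np.outer(d,d));o.append(A[-1]@p)
    X=np.linalg.solve(sum(A),sum(o));return X,px("top",X)-a,px("side",X)-b
print(tri((338,135),(371,122)),tri((498,176),(363,186)))
for z in(.3,.35,.4):print(ray("top",385,165,z),ray("top",425,185,z))
E
```

```text
(array([ 0.607, -0.022,  0.268]), array([-0.102,  0.759]), array([ 0.773, -0.236])) (array([ 0.509, -0.377,  0.28 ]), array([ 0.135, -1.103]), array([-1.695,  0.423]))
[ 0.529 -0.123  0.3  ] [ 0.483 -0.208  0.3  ]
[ 0.516 -0.116  0.35 ] [ 0.472 -0.197  0.35 ]
[ 0.503 -0.109  0.4  ] [ 0.461 -0.186  0.4  ]
```

Side crop: the gripper is centred above the mid spacer and everything is undisturbed. The black box tops out at z≈0.275, about 5 cm clear of the wrist. Now I descend.

```bash
python3 -m jog '-0.0005 0.004 -0.03 0 0 0 90; 0 0 -0.03 0 0 0 90; 0 0 -0.025 0 0 0 90; 0 0 -0.014 0 0 0 90; 0 0 0 0 0 0 90'
python3 - <<'E'
from h import *
s=r.sense();print(s['tool_pos'],s['width'],s['wrist_force'])
im=r.capture("side")[:,:,::-1]
cv2.imwrite("pics/s2.png",cv2.resize(im[150:330,220:400],None,fx=3.2,fy=3.2,interpolation=2))
E
```

```text
time: 4.05
tool_pos: [0.4494, -0.1194, 0.1003]
tool_rot: [0.006, 0.996, -0.09, 0.012]
wrist_force: [-0.5, -0.5, 0.1]
width: 0.0553
[ 0.4493986  -0.11936989  0.10027924] 0.055310827849875 [-0.49512977 -0.53370168  0.14402547]
```

View pics/s2.png

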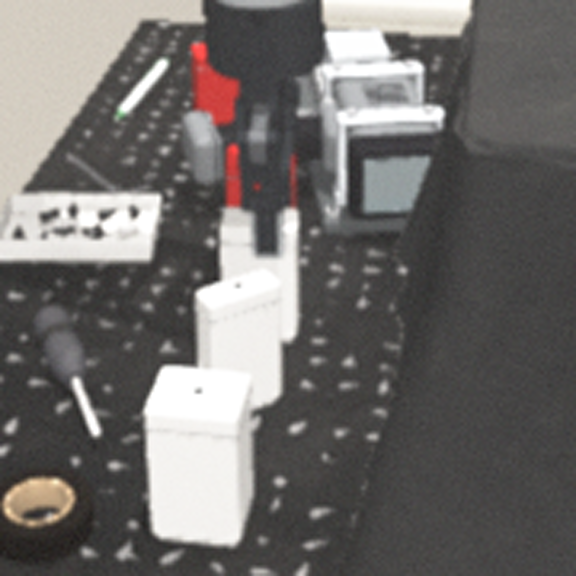

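```bash
python3 -m jog '-0.007 0.005 0 0 0 0 90;0 0 0 0 0 0 90'
cat > st.py <<'E'
from h import *
np.set_printoptions(precision=4,suppress=True)
s=r.sense();q=s['tool_rot'];M=R.from_quat([q[1],q[2],q[3],q[0]]).as_matrix()
c=np.cross(M[:,2],[0,0,-1])
print('t',s['time'],'pos',s['tool_pos'],'yaw',np.arctan2(M[1,0],M[0,0]),'zfix',c,'w',s['width'],'F',s['wrist_force'],'j',s['joints'],'tq',s['ft_torque'])
E
python3 st.py
```

```text
time: 4.35
tool_pos: [0.4438, -0.115, 0.1032]
tool_rot: [0.007, 0.996, -0.09, 0.015]
wrist_force: [0.4, -0.1, -0.7]
width: 0.0552
t 4.35 pos [ 0.4438 -0.115   0.1032] yaw -0.17949314008857892 zfix [0.0157 0.0286 0.    ] w 0.05523995142927308 F [ 0.3935 -0.0576 -0.7047] j [-0.475  -0.0204  2.2254 -0.0011  0.904   1.2762] tq [0.0156 0.     0.0353]
```

```bash
python3 -m jog '0 0 0 0.016 0.029 0.005 90;0 0 0 0 0 0 90;-0.001 0.001 -0.008 0 0 0 90;0 0 -0.008 0 0 0 90; 0 0 0 0 0 0 90'; python3 st.py
```

```text
time: 4.97
tool_pos: [0.4431, -0.114, 0.0869]
tool_rot: [-0.0, 0.996, -0.087, -0.0]
wrist_force: [-0.1, 0.3, 0.1]
width: 0.0556
t 4.975 pos [ 0.4431 -0.114   0.0869] yaw -0.17412788060582896 zfix [-0.0007 -0.0009 -0.    ] w 0.05563492075465804 F [-0.1044  0.2715  0.0519] j [-0.4743  0.0245  2.2169  0.0003  0.9013  1.2704] tq [-0.0585 -0.0178  0.0161]
```

Well aligned. Close.

```bash
python3 -m jog '0 0 0 0 0 0 255;0 0 0 0 0 0 255;0 0 0 0 0 0 255;0 0 0 0 0 0 255;0 0 0 0 0 0 255;0 0 0 0 0 0 255'; python3 st.py; python3 -m jog '0 0 0.03 0 0 0 255;0 0 0.03 0 0 0 255;0 0 0 0 0 0 255'; python3 st.py
python3 - <<'E'
from h import *
im=r.capture("side")[:,:,::-1]
cv2.imwrite("pics/s3.png",cv2.resize(im[150:330,220:400],None,fx=3.2,fy=3.2,interpolation=2))
im=r.capture("top")[:,:,::-1]
cv2.imwrite("pics/t3.png",im)
cv2.imwrite("pics/sq.png",cv2.resize(im[185:245,265:325],None,fx=10,fy=10,interpolation=2))
E
```

```text
time: 5.72
tool_pos: [0.4431, -0.1142, 0.0868]
tool_rot: [-0.0, 0.996, -0.087, -0.0]
wrist_force: [0.4, 0.2, -0.3]
width: 0.0288
t 5.725 pos [ 0.4431 -0.1142  0.0868] yaw -0.17402227718414362 zfix [-0.0004 -0.0008 -0.    ] w 0.028828888032528338 F [ 0.3534  0.2061 -0.3436] j [-0.4745  0.0247  2.2171 -0.      0.9006  1.2704] tq [-0.0501 -0.0509 -0.0261]
time: 6.1
tool_pos: [0.4416, -0.1132, 0.1464]
tool_rot: [-0.001, 0.996, -0.087, -0.002]
wrist_force: [-0.2, 0.3, -2.1]
width: 0.0294
t 6.1 pos [ 0.4416 -0.1132  0.1464] yaw -0.17431902521961706 zfix [-0.0029 -0.0046 -0.    ] w 0.029377167007678718 F [-0.1555  0.3489 -2.0967] j [-0.4744 -0.0796  2.1888  0.0006  1.0378  1.2704] tq [-0.0063  0.0415  0.0305]
```

View pics/s3.png

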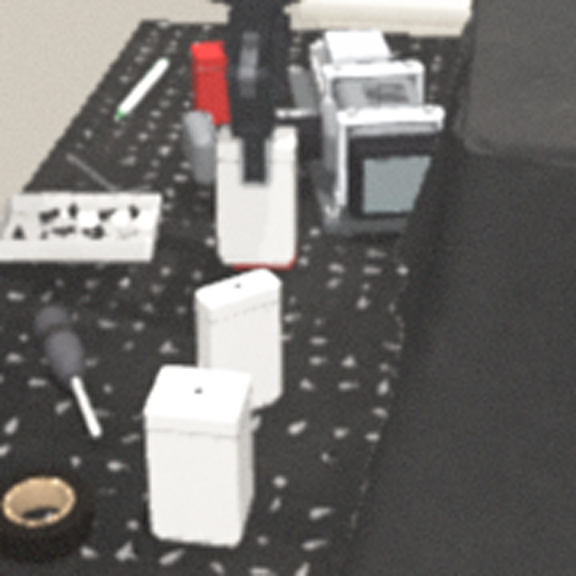

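View pics/sq.png

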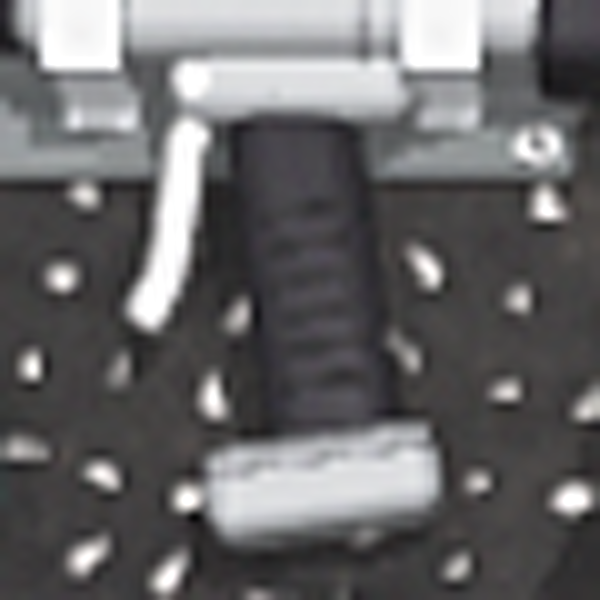

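```bash
python3 -m jog '0 0 0.04 0 0 0 255;0 0 0.035 0 0 0 255;0.012 0.0395 0 0 0 0.02 255;0.012 0.0395 0 0 0 0.02 255;0.012 0.0395 0 0 0 0.02 255;0.012 0.0395 0 0 0 0.02 255;0.012 0.0395 0 0 0 0.02 255;0.012 0.0395 0 0 0 0.02 255;0.012 0.0395 0 0 0 0.02 255;0.012 0.0395 0 0 0 0.02 255;0.012 0.0395 0 0 0 0 255;0.008 0.025 0 0 0 0 255;0 0 0 0 0 0 255;0 0 0 0 0 0 255'; python3 st.py
```

```text
time: 7.95
tool_pos: [0.5442, 0.2804, 0.1866]
tool_rot: [-0.0, 1.0, -0.006, -0.031]
wrist_force: [-0.4, -0.5, -1.9]
width: 0.0291
t 7.95 pos [0.5442 0.2804 0.1866] yaw -0.012703767065710633 zfix [-0.0009 -0.0614 -0.    ] w 0.02908959103041464 F [-0.3772 -0.4995 -1.9286] j [0.3031 0.2411 1.7649 0.0206 1.194  1.8785] tq [-0.012  -0.0455 -0.0116]
```

```bash
python3 -m jog '0.017 0 0.015 0 -0.061 0.004 255;0 0 0 0 0 0 255;0 0 0 0 0 0 255'; python3 st.py
```

```text
time: 8.32
tool_pos: [0.5622, 0.2781, 0.2022]
tool_rot: [0.0, 1.0, -0.006, 0.001]
wrist_force: [-0.3, 1.0, -1.5]
width: 0.0292
t 8.325 pos [0.5622 0.2781 0.2022] yaw -0.011141635501655478 zfix [0.0001 0.003  0.    ] w 0.029172592083306408 F [-0.263   1.0385 -1.5378] j [ 0.2981  0.2294  1.7478 -0.001   1.1616  1.8804] tq [-0.0194 -0.0048 -0.0264]
```

```bash
python3 -m jog '-0.001 0.002 0 0 0.003 0.003 255;0 0 -0.015 0 0 0 255;0 0 -0.012 0 0 0 255;0 0 0 0 0 0 255;0 0 0 0 0 0 255'; python3 st.py
python3 - <<'E'
from h import *
for c,(x,y,W,H) in(("side",(270,120,90,80)),("top",(180,130,110,90))):
    im=r.capture(c)[:,:,::-1]
    cv2.imwrite(f"pics/{c}4.png",cv2.resize(im[y:y+H,x:x+W],None,fx=6.5,fy=6.5,interpolation=2))
    for d in r.pinpoint(c,"spacer_mid_c")[:4]:print(c,d['confidence'],w(c,d['xyz']))
E
```

```text
time: 8.95
tool_pos: [0.5602, 0.2796, 0.172]
tool_rot: [0.0, 1.0, -0.004, -0.001]
wrist_force: [-0.6, -1.2, -1.3]
width: 0.0293
t 8.95 pos [0.5602 0.2796 0.172 ] yaw -0.008458951422426487 zfix [ 0.0007 -0.0026  0.    ] w 0.02927187304897625 F [-0.6272 -1.2438 -1.2841] j [0.301  0.261  1.7684 0.0001 1.1148 1.8802] tq [-0.0352 -0.0787  0.0125]
side 0.71 [0.43522881 0.19352074 0.04254904]
side 0.58 [0.56059357 0.27710127 0.13253921]
top 0.8 [ 0.45272773 -0.01685094  0.04434025]
top 0.57 [0.43215018 0.18942581 0.04762645]
```

View pics/side4.png

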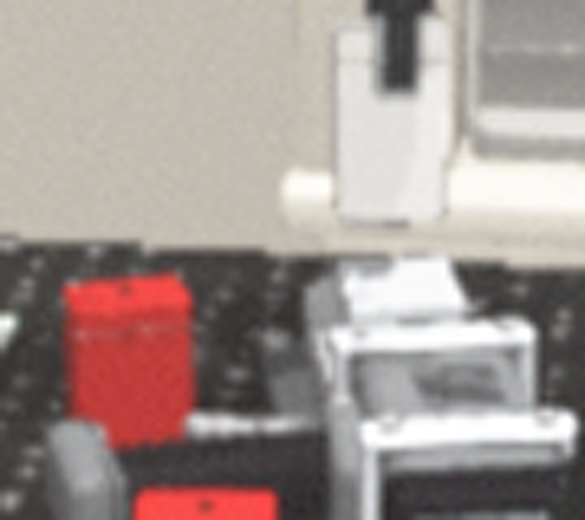

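View pics/top4.png

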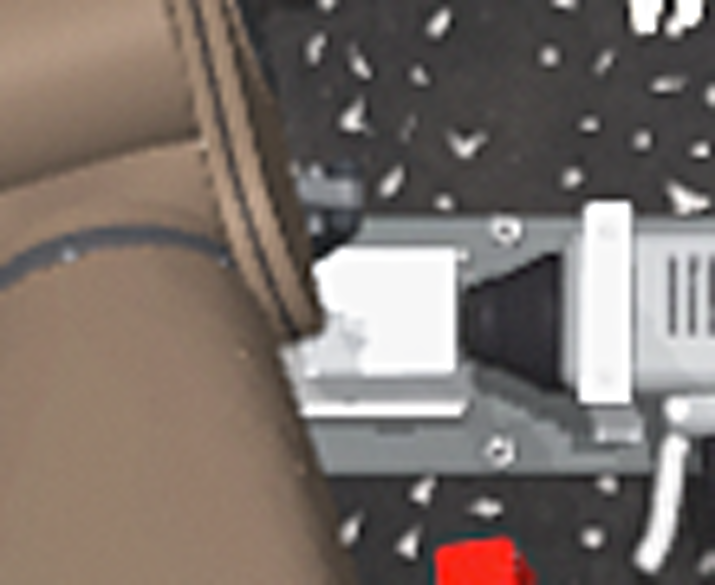

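Side crop: the spacer hangs upright above the trough at about (390,120), with x aligned to the offcut and red block untouched. Begin insertion with force checks.

```bash
python3 -m jog '0.0005 0.0005 -0.008 0.0007 -0.0026 0 255;0 0 -0.008 0 0 0 255;0 0 -0.006 0 0 0 255;0 0 0 0 0 0 255'; python3 st.py
```

```text
time: 9.65
tool_pos: [0.5611, 0.2803, 0.1495]
tool_rot: [-0.0, 1.0, -0.004, 0.001]
wrist_force: [0.8, 1.0, -1.6]
width: 0.0292
t 9.65 pos [0.5611 0.2803 0.1495] yaw -0.008539680613401508 zfix [-0.0007  0.002   0.    ] w 0.02924357355999415 F [ 0.7931  0.9823 -1.5762] j [0.3016 0.2869 1.7815 0.0001 1.0711 1.8809] tq [ 0.0251  0.026  -0.014 ]
```

```bash
python3 -m jog '0 0 -0.007 -0.0007 0.002 0 255;0 0 -0.007 0 0 0 255;0 0 -0.005 0 0 0 255;0 0 0 0 0 0 255'; python3 st.py
```

```text
time: 10.15
tool_pos: [0.5612, 0.2803, 0.1291]
tool_rot: [-0.0, 1.0, -0.004, -0.0]
wrist_force: [-0.4, 0.9, -1.5]
width: 0.029
t 10.15 pos [0.5612 0.2803 0.1291] yaw -0.00852588540295243 zfix [-0.0001 -0.0002 -0.    ] w 0.028999162067852385 F [-0.3599  0.855  -1.4764] j [0.3017 0.3129 1.7903 0.0002 1.0385 1.8809] tq [ 0.0575  0.0009 -0.0113]
```

```bash
python3 -m jog '0 0 -0.007 0 0 0 255;0 0 -0.007 0 0 0 255;0 0 -0.006 0 0 0 255;0 0 0 0 0 0 255'; python3 st.py
```

```text
time: 10.65
tool_pos: [0.5612, 0.2803, 0.1077]
tool_rot: [-0.0, 1.0, -0.004, -0.0]
wrist_force: [-0.1, 0.4, -1.7]
width: 0.0289
t 10.65 pos [0.5612 0.2803 0.1077] yaw -0.008525937777996475 zfix [-0.0001 -0.0002 -0.    ] w 0.02886656458511519 F [-0.0912  0.4102 -1.7229] j [0.3017 0.3406 1.7992 0.0001 1.0019 1.8809] tq [ 0.0416 -0.0248  0.0267]
```

```bash
python3 -m jog '0 0 -0.003 0 0 0 255;0 0 -0.001 0 0 0 255;0 0 0 0 0 0 255'; python3 st.py;  python3 -m jog '0 0 -0.001 0 0 0 255;0 0 -0.001 0 0 0 255'; python3 st.py
```

```text
time: 11.02
tool_pos: [0.5615, 0.2803, 0.1039]
tool_rot: [-0.0, 1.0, -0.004, 0.0]
wrist_force: [-0.1, -0.7, -1.6]
width: 0.0295
t 11.025 pos [0.5615 0.2803 0.1039] yaw -0.008425247326197215 zfix [-0.      0.0004  0.    ] w 0.029508534017360488 F [-0.0962 -0.7412 -1.5609] j [ 0.3017  0.346   1.8003 -0.0001  0.9949  1.8809] tq [-0.0332  0.0502  0.0088]
time: 11.28
tool_pos: [0.5618, 0.2803, 0.1028]
tool_rot: [0.0, 1.0, -0.004, 0.0]
wrist_force: [-1.5, -0.4, 3.0]
width: 0.0287
t 11.275 pos [0.5618 0.2803 0.1028] yaw -0.008357488387600573 zfix [0.    0.001 0.   ] w 0.028704842157759064 F [-1.4962 -0.3701  3.0043] j [ 0.3016  0.3479  1.8002 -0.0004  0.9927  1.8809] tq [-0.1411  0.3809  0.0428]
```

Contact at exactly the predicted height. Release and retreat upward.

```bash
python3 -m jog '0 0 0 0 0 0 120;0 0 0 0 0 0 100;0 0 0 0 0 0 100;0 0 0 0 0 0 100'; python3 st.py; python3 -m jog '0 0 0.01 0 0 0 100;0 0 0.02 0 0 0 90;0 0 0.04 0 0 0 90;0 0 0.04 0 0 0 90;0 0 0 0 0 0 90'; python3 st.py
python3 - <<'E'
from h import *
for c,(x,y,W,H) in(("side",(270,120,90,80)),):
    im=r.capture(c)[:,:,::-1]
    cv2.imwrite(f"pics/{c}5.png",cv2.resize(im[y:y+H,x:x+W],None,fx=6.5,fy=6.5,interpolation=2))
    for d in r.pinpoint(c,"spacer_mid_c")[:4]:print(c,d['confidence'],w(c,d['xyz']))
E
```

```text
time: 11.78
tool_pos: [0.5629, 0.2807, 0.1041]
tool_rot: [-0.001, 1.0, -0.004, 0.002]
wrist_force: [-0.3, -0.5, -0.6]
width: 0.0517
t 11.775 pos [0.5629 0.2807 0.1041] yaw -0.00836656573956564 zfix [-0.001   0.0041  0.    ] w 0.0517062974752005 F [-0.2513 -0.5174 -0.6224] j [ 0.3016  0.3468  1.7987 -0.0003  0.9919  1.881 ] tq [ 0.0275 -0.0158  0.0206]
time: 12.4
tool_pos: [0.5633, 0.2809, 0.2232]
tool_rot: [-0.001, 1.0, -0.004, 0.004]
wrist_force: [-0.4, -0.7, -0.4]
width: 0.0553
t 12.4 pos [0.5633 0.2809 0.2232] yaw -0.008350262662512691 zfix [-0.0024  0.0086  0.    ] w 0.05530413146333724 F [-0.4404 -0.6529 -0.4204] j [ 0.3017  0.2114  1.729  -0.0003  1.1924  1.8809] tq [ 0.0222 -0.0192 -0.0226]
side 0.9 [0.43417292 0.19573269 0.0449847 ]
side 0.73 [ 0.44945629 -0.02193899  0.04515525]
side 0.58 [0.56396002 0.28001523 0.05881733]
```

View pics/side5.png

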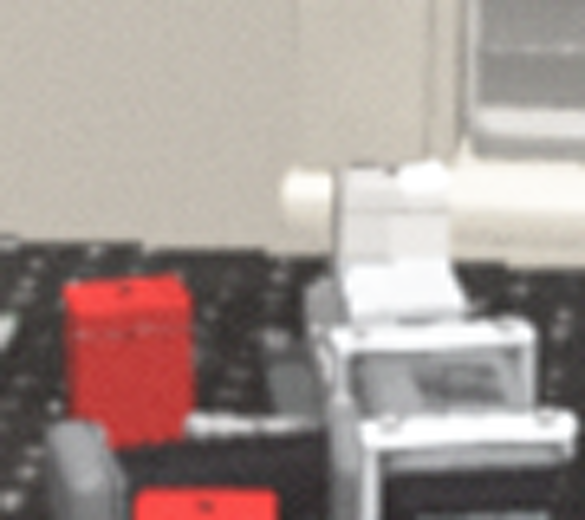

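```bash
python3 - <<'E'
from h import *
np.set_printoptions(precision=4,suppress=True)
for z in(.05,.06):print(ray("top",280.25,210,z))
for z in(.05,.067):print(ray("top",302.05,210,z))
# trigger pin (200,85 crop) & lever end
print("pin",ray("top",265+19.5,185+7.5,.06),"tip",ray("top",265+14.5,185+31.5,.06))
y=np.array([-.0085]);
r.capture("side")
for c in("side",):
    for d in r.pinpoint(c,"squeeze")[:2]+r.pinpoint(c,"stand")[:1]:print(c,d['confidence'],w(c,d['xyz']))
print(px("side",[.473,.088,.05]))
E
```

```text
[0.4742 0.1246 0.05  ]
[0.4725 0.1239 0.06  ]
[0.4736 0.0668 0.05  ]
[0.4707 0.0663 0.067 ]
pin [0.5194 0.1128 0.06  ] tip [0.4552 0.1258 0.06  ]
side 0.7 [0.472  0.09   0.0507]
side 0.84 [ 0.5132  0.1515 -0.0006]
[306.267 193.356]
```

Side crop: the spacer stands upright behind the offcut, with the network putting its z at 0.059. Squeeze point ≈ (0.473, 0.089): the trigger front at y 0.124 and grip back at 0.0665 agree with this, and the network gives 0.090. Moving over it with the gripper fully open.

```bash
python3 -m jog '-0.018 -0.038 0 -0.0024 0.0086 0 0;-0.018 -0.038 0 0 0 0 0;-0.018 -0.038 0 0 0 0 0;-0.018 -0.038 0 0 0 0 0;-0.018 -0.034 0 0 0 0 0;0 0 0 0 0 0 0;0 0 0 0 0 0 0'; python3 st.py
```

```text
time: 13.52
tool_pos: [0.4621, 0.0889, 0.204]
tool_rot: [0.003, 1.0, -0.004, -0.016]
wrist_force: [0.3, 1.2, -0.1]
width: 0.0854
t 13.525 pos [0.4621 0.0889 0.204 ] yaw -0.007626827029276317 zfix [ 0.0059 -0.0321  0.    ] w 0.08537501922944638 F [ 0.2834  1.17   -0.1143] j [-0.0229 -0.1063  2.0979 -0.0071  1.182   1.5582] tq [ 0.0057 -0.001   0.0087]
```

```bash
python3 -m jog '0.010 0.003 0 0.006 -0.032 0 0;0 0 0 0 0 0 0;0.001 0 -0.025 0 0 0 0;0 0 -0.025 0 0 0 0;0 0 -0.02 0 0 0 0;0 0 0 0 0 0 0;0 0 0 0 0 0 0'; python3 st.py
```

```text
time: 14.4
tool_pos: [0.4767, 0.0961, 0.1331]
tool_rot: [-0.001, 1.0, -0.0, 0.002]
wrist_force: [0.0, -0.1, -0.1]
width: 0.0856
t 14.4 pos [0.4767 0.0961 0.1331] yaw -0.0009014195910614915 zfix [-0.0014  0.0046  0.    ] w 0.08558770336577687 F [ 0.041  -0.0502 -0.0911] j [-0.0108  0.0078  2.1321  0.0017  0.9971  1.56  ] tq [-0.0672 -0.001  -0.0049]
```

```bash
python3 -m jog '-0.003 -0.005 0 -0.001 0.005 -0.007 0;0 0 -0.015 0 0 0 0;0 0 0 0 0 0 0'; python3 st.py
python3 - <<'E'
from h import *
for c,(x,y,W,H) in(("side",(260,130,90,80)),("top",(180,130,180,120))):
    im=r.capture(c)[:,:,::-1];f=6.5 if c=="side" else 4.2
    cv2.imwrite(f"pics/{c}6.png",cv2.resize(im[y:y+H,x:x+W],None,fx=f,fy=f,interpolation=2))
E
```

```text
time: 14.78
tool_pos: [0.4748, 0.0908, 0.1193]
tool_rot: [-0.0, 1.0, -0.004, 0.002]
wrist_force: [0.2, 0.5, 0.8]
width: 0.0855
t 14.775 pos [0.4748 0.0908 0.1193] yaw -0.008106768272143513 zfix [-0.0002  0.0032  0.    ] w 0.08547967645366156 F [0.231  0.4956 0.808 ] j [-0.0214  0.0241  2.1453  0.0003  0.969   1.5573] tq [ 0.0019  0.0265 -0.058 ]
```

View pics/side6.png

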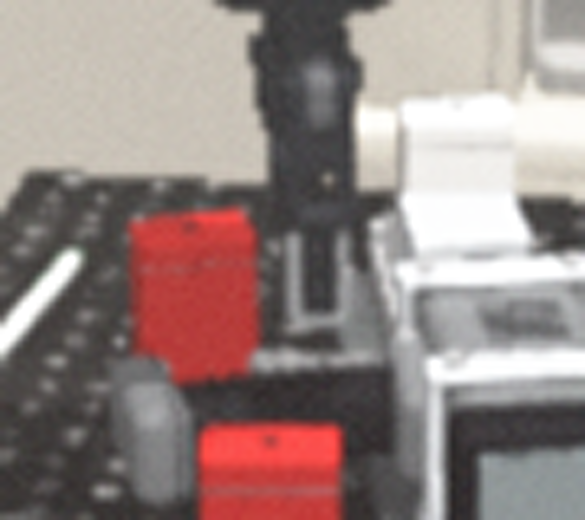

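View pics/top6.png

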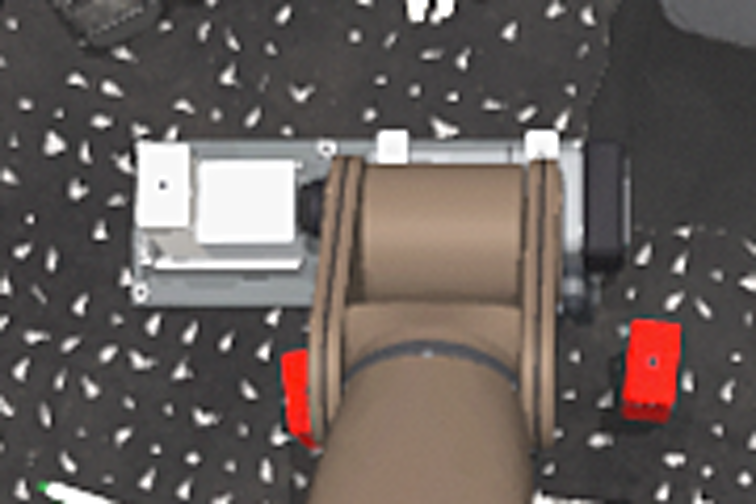

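Top crop: the spacer is in the gap at (163,185), square between the end wall and the offcut. Side crop: the fingers straddle the grip and trigger. Descend with checks.

```bash
python3 -m jog '-0.002 0.0005 -0.012 0 0.003 0 0;0 0 -0.01 0 0 0 0;0 0 0 0 0 0 0'; python3 st.py
```

```text
time: 15.25
tool_pos: [0.4736, 0.0914, 0.097]
tool_rot: [-0.0, 1.0, -0.004, 0.001]
wrist_force: [-0.8, 0.1, 0.7]
width: 0.0852
t 15.25 pos [0.4736 0.0914 0.097 ] yaw -0.007972080987057522 zfix [-0.0001  0.0025  0.    ] w 0.08524541683369197 F [-0.7835  0.1493  0.6903] j [-0.0202  0.0598  2.1573  0.0002  0.922   1.5584] tq [0.0097 0.0493 0.0074]
```

```bash
python3 -m jog '-0.001 0 -0.009 0 0 0 0;0 0 -0.008 0 0 0 0;0 0 0 0 0 0 0'; python3 st.py
```

```text
time: 15.62
tool_pos: [0.4724, 0.0914, 0.0785]
tool_rot: [-0.0, 1.0, -0.004, 0.001]
wrist_force: [-0.3, -0.5, -0.4]
width: 0.0854
t 15.625 pos [0.4724 0.0914 0.0785] yaw -0.007930834805207286 zfix [-0.0001  0.002   0.    ] w 0.0854234947284872 F [-0.3098 -0.5165 -0.4091] j [-0.0202  0.0907  2.1662  0.0002  0.8827  1.5584] tq [-0.0028  0.0103 -0.0261]
```

```bash
python3 -m jog '0 0 -0.008 0 0.002 0 0;0 0 -0.008 0 0 0 0;0 0 -0.004 0 0 0 0;0 0 0 0 0 0 0'; python3 st.py
python3 - <<'E'
from h import *
im=r.capture("side")[:,:,::-1]
cv2.imwrite("pics/s7.png",cv2.resize(im[130:210,260:350],None,fx=6.5,fy=6.5,interpolation=2))
E
```

```text
time: 16.12
tool_pos: [0.4726, 0.0914, 0.0573]
tool_rot: [-0.0, 1.0, -0.004, 0.0]
wrist_force: [0.2, 0.2, 0.5]
width: 0.0855
t 16.125 pos [0.4726 0.0914 0.0573] yaw -0.007943838520923719 zfix [-0.0001  0.0002  0.    ] w 0.08548263841982093 F [0.2205 0.2479 0.4582] j [-0.0202  0.1324  2.1702  0.0002  0.8388  1.5584] tq [ 0.0198 -0.0463  0.006 ]
```

View pics/s7.png

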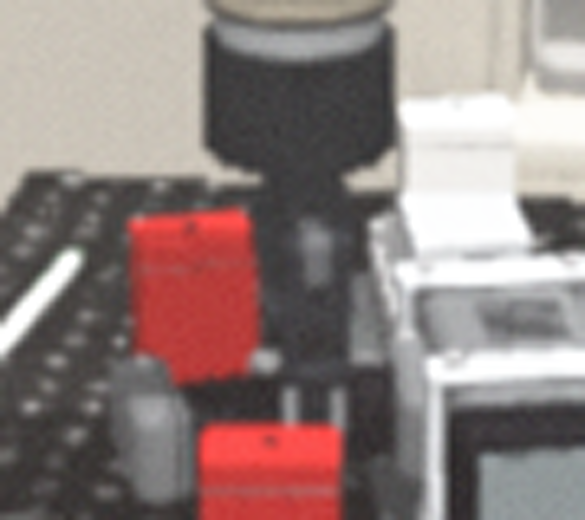

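Fingers are either side of grip and trigger, no contact. Close gradually.

```bash
python3 -m jog '0 -0.002 0 0 0 0 40;0 0 0 0 0 0 70;0 0 0 0 0 0 70;0 0 0 0 0 0 70'; python3 st.py;python3 -m jog '0 0 0 0 0 0 95;0 0 0 0 0 0 95;0 0 0 0 0 0 95'; python3 st.py
```

```text
time: 16.68
tool_pos: [0.4736, 0.0911, 0.0586]
tool_rot: [-0.002, 1.0, -0.005, 0.002]
wrist_force: [1.2, 3.7, -0.3]
width: 0.0618
t 16.675 pos [0.4736 0.0911 0.0586] yaw -0.010310767765906705 zfix [-0.0043  0.0033  0.    ] w 0.06182334817887598 F [ 1.1727  3.6609 -0.3081] j [-0.0229  0.1299  2.1697  0.0059  0.8388  1.5543] tq [ 0.5431 -0.1429 -0.061 ]
time: 17.05
tool_pos: [0.4738, 0.0908, 0.0591]
tool_rot: [-0.002, 1.0, -0.005, 0.002]
wrist_force: [-0.7, 2.9, 1.3]
width: 0.054
t 17.05 pos [0.4738 0.0908 0.0591] yaw -0.009885025757750548 zfix [-0.0036  0.0032  0.    ] w 0.05396246021880323 F [-0.6561  2.8863  1.3478] j [-0.0231  0.1292  2.1693  0.0049  0.84    1.5543] tq [0.5909 0.0007 0.0117]
```

```bash
python3 -m jog '0 0 -0.001 0 0 0 105;0 0 0 0 0 0 105;0 0 0 0 0 0 105'; python3 st.py;python3 -m jog '0 0 0 0 0 0 115;0 0 0 0 0 0 115;0 0 0 0 0 0 115'; python3 st.py
```

```text
time: 17.42
tool_pos: [0.4737, 0.0894, 0.0596]
tool_rot: [0.0, 1.0, -0.003, 0.0]
wrist_force: [-0.8, 3.5, 1.2]
width: 0.0503
t 17.425 pos [0.4737 0.0894 0.0596] yaw -0.005306628493495255 zfix [0.0002 0.001  0.    ] w 0.05026817094641885 F [-0.8045  3.4859  1.2478] j [-0.0242  0.129   2.1684 -0.0002  0.8433  1.552 ] tq [0.6986 0.0298 0.1484]
time: 17.8
tool_pos: [0.4737, 0.0888, 0.0601]
tool_rot: [0.001, 1.0, 0.0, 0.0]
wrist_force: [-1.8, 2.0, 2.9]
width: 0.0479
t 17.8 pos [0.4737 0.0888 0.0601] yaw 0.0002954573163947947 zfix [0.0023 0.0002 0.    ] w 0.047853586407524185 F [-1.8303  2.0018  2.85  ] j [-0.0244  0.1283  2.168  -0.0031  0.845   1.5482] tq [0.7882 0.0809 0.3944]
```

Width 47.9 mm means the trigger is home. Hold it.

```bash
python3 -m jog '0 0 0 0 0 0 122;0 0 0 0 0 0 122;0 0 0 0 0 0 122;0 0 0 0 0 0 122'; python3 st.py
python3 - <<'E'
from h import *
im=r.capture("side")[:,:,::-1]
cv2.imwrite("pics/s8.png",cv2.resize(im[130:210,260:350],None,fx=6.5,fy=6.5,interpolation=2))
E
```

```text
time: 18.3
tool_pos: [0.4737, 0.0888, 0.0602]
tool_rot: [0.001, 1.0, 0.001, 0.0]
wrist_force: [-2.4, 1.8, 3.8]
width: 0.0472
t 18.3 pos [0.4737 0.0888 0.0602] yaw 0.001194199014727102 zfix [0.0026 0.0001 0.    ] w 0.04715942143787994 F [-2.4184  1.7932  3.8092] j [-0.0244  0.1282  2.1679 -0.0035  0.8454  1.5475] tq [0.758  0.2035 0.4553]
```

View pics/s8.png

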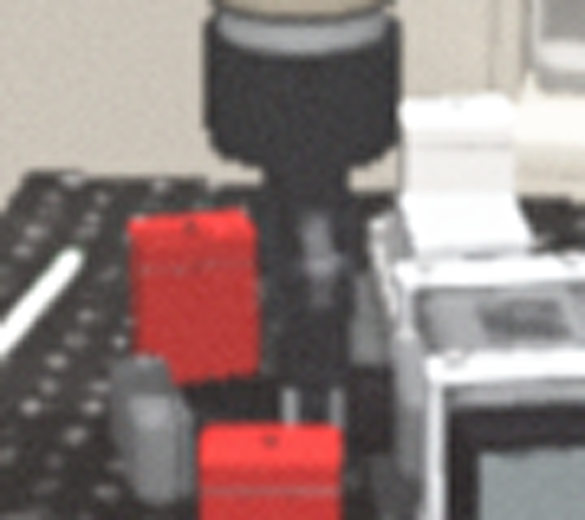

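Stable: the fingers have stalled at 47 mm, clamped on the grip, with low wrist force. Hold for the rest of the time.

```bash
python3 -m jog '0 0 0 0 0 0 122;0 0 0 0 0 0 122;0 0 0 0 0 0 122;0 0 0 0 0 0 122;0 0 0 0 0 0 122;0 0 0 0 0 0 122;0 0 0 0 0 0 122;0 0 0 0 0 0 122;0 0 0 0 0 0 122;0 0 0 0 0 0 122;0 0 0 0 0 0 122;0 0 0 0 0 0 122;0 0 0 0 0 0 122;0 0 0 0 0 0 122;0 0 0 0 0 0 122;0 0 0 0 0 0 122'; python3 st.py; python3 -m jog '0 0 0 0 0 0 80;0 0 0 0 0 0 40;0 0.002 0 0 0 0 0;0 0 0 0 0 0 0;0 0 0 0 0 0 0;0 0 0 0 0 0 0'; python3 st.py
```

```text
time: 20.35
tool_pos: [0.4737, 0.0888, 0.0602]
tool_rot: [0.001, 1.0, 0.001, 0.0]
wrist_force: [-2.3, 1.1, 5.3]
width: 0.0475
t 20.35 pos [0.4737 0.0888 0.0602] yaw 0.0011610492966526954 zfix [0.0026 0.     0.    ] w 0.04753792159635899 F [-2.2822  1.0687  5.3219] j [-0.0244  0.1282  2.1679 -0.0035  0.8454  1.5475] tq [0.803  0.1206 0.4364]
time: 21.1
tool_pos: [0.4733, 0.0902, 0.0583]
tool_rot: [0.002, 1.0, -0.002, 0.0]
wrist_force: [-0.0, -0.1, -1.1]
width: 0.0853
t 21.1 pos [0.4733 0.0902 0.0583] yaw -0.0034483510056955153 zfix [0.0038 0.0002 0.    ] w 0.08530659286387973 F [-0.0075 -0.0577 -1.1234] j [-0.0208  0.1317  2.1685 -0.0051  0.8412  1.5568] tq [ 0.0102  0.0154 -0.026 ]
```

```bash
python3 -m jog '0 0.0015 0 0.0038 0 -0.004 0;0 0 0.02 0 0 0 0;0 0 0.03 0 0 0 0;0 0 0.04 0 0 0 0;0 0 0.04 0 0 0 0;-0.02 -0.04 0.04 0 0 0 0;0 -0.06 0.02 0 0 0 0;0 -0.06 0 0 0 0 0;0 -0.06 0 0 0 0 0;0 -0.04 0 0 0 0 0;0 0 0 0 0 0 0;0 0 0 0 0 0 0'; python3 st.py
python3 - <<'E'
from h import *
for c,(x,y,W,H) in(("side",(240,120,120,110)),("top",(195,145,150,110))):
    im=r.capture(c)[:,:,::-1]
    cv2.imwrite(f"pics/{c}9.png",cv2.resize(im[y:y+H,x:x+W],None,fx=5,fy=5,interpolation=2))
    for t in("spacer_mid_c","sample_c","spacer_thin_c","spacer_thick_c"):
        for d in r.pinpoint(c,t)[:4]:print(c,t,round(d['confidence'],2),w(c,d['xyz']))
E
```

```text
time: 22.6
tool_pos: [0.4497, -0.1747, 0.2561]
tool_rot: [0.002, 1.0, -0.003, 0.002]
wrist_force: [-0.2, 0.7, 1.6]
width: 0.0856
t 22.6 pos [ 0.4497 -0.1747  0.2561] yaw -0.005969429282212391 zfix [0.0032 0.0038 0.    ] w 0.08559946419576048 F [-0.2437  0.6668  1.6328] j [-0.5809 -0.1517  2.039  -0.0006  1.2494  0.996 ] tq [ 0.0027 -0.0143  0.0075]
side spacer_mid_c 0.74 [ 0.44534416 -0.02448428  0.04450578]
side spacer_mid_c 0.69 [0.43824017 0.19342309 0.0455444 ]
side spacer_mid_c 0.56 [0.55989718 0.2770019  0.05950521]
side sample_c 0.68 [0.55570146 0.28304684 0.01685084]
side sample_c 0.47 [0.56016081 0.23134217 0.04414392]
side spacer_thin_c 0.68 [ 0.41827812 -0.19832801  0.0466959 ]
side spacer_thin_c 0.31 [ 0.39166948 -0.30122563  0.04659259]
side spacer_thick_c 0.98 [ 0.39409943 -0.30108782  0.04583341]
side spacer_thick_c 0.41 [0.55794294 0.22948793 0.04783889]
top spacer_mid_c 0.78 [0.43773981 0.18936146 0.04767042]
top spacer_mid_c 0.73 [ 0.45111418 -0.01602903  0.04484118]
top spacer_mid_c 0.67 [0.55999437 0.28153909 0.06073015]
top sample_c 0.56 [0.55594622 0.23517984 0.04468233]
top spacer_thick_c 0.77 [ 0.39657142 -0.30772334  0.04491941]
```

View pics/side9.png

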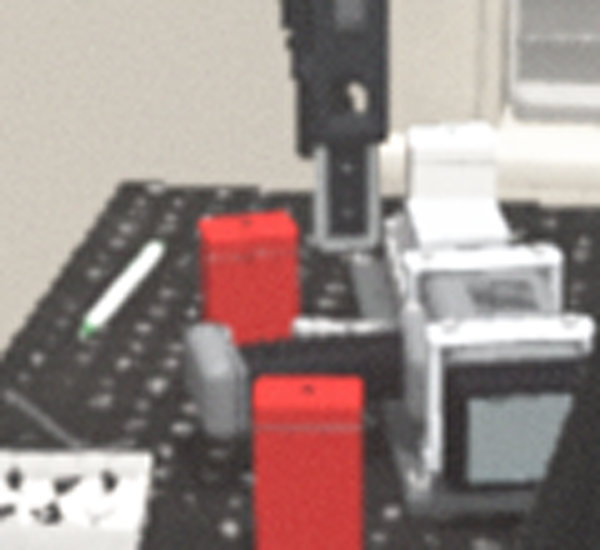

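View pics/top9.png

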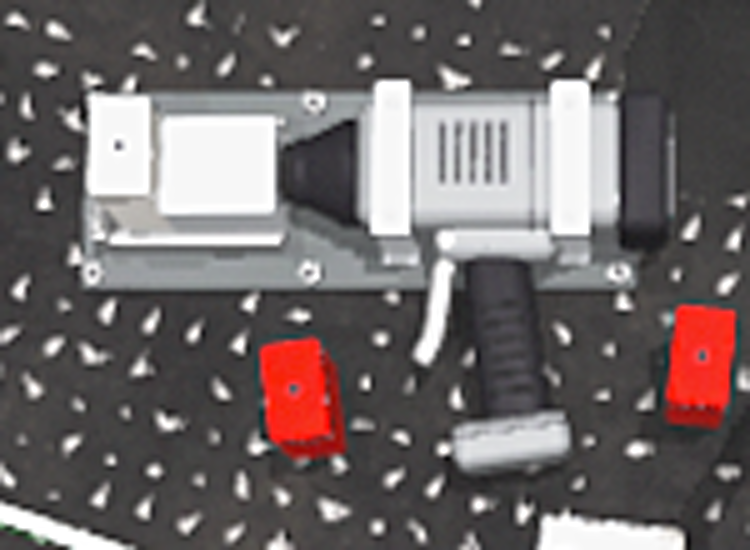

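Top crop: the spacer top is at (120,145), square in the gap, and the offcut's nose-side edge is unchanged at column 278. The trigger lever is back at (445,260)–(425,360) as at the start, and the spare spacers have not moved. Hand in.

```bash
python3 -m jog '0 0 0 0 0 0 0;0 0 0 0 0 0 0;0 0 0 0 0 0 0;0 0 0 0 0 0 0'; python3 -c "
from station import r
print(r.sense()['qd'].round(4));print(r.close_job())"
```

```text
time: 23.6
tool_pos: [0.45, -0.1746, 0.2564]
tool_rot: [0.002, 1.0, -0.002, 0.002]
wrist_force: [-0.6, 0.4, -0.1]
width: 0.0854
[-0.0019 -0.0012  0.0003 -0.003   0.0018 -0.0005]
the job is handed in; nothing more can be done
None
```

I stood the 30 mm white spacer fully down in the gap, then squeezed the trigger home, held it for about 2.5 s and let it go. I handed the job in at about 24 s with the arm clear of everything; no verdict was reported.

- **Spacer:** after the release the top camera put it at about (0.560, 0.281, 0.061), which is about y = 0.129 m in the stand's frame and inside the 0.120–0.135 m limits. In both pictures it stands upright between the offcut and the end wall.
- **Offcut:** it is still at the nose; its nose-side edge has not moved in the picture.
- **Trigger:** I have no direct reading of the joint angle. The fingers stalled at about 47.5 mm, which matches the 48 mm between the grip back and the fully squeezed trigger. In the final picture the lever is back where it started.
- **Other two spacers:** both were found where they started, to within the network's scatter. The thin one was checked in the side view only, because the arm hid it from above.
- **Disagreements:**
  - The networks kept listing the red look-alikes as the middle spacer.
  - One side-view offcut detection fell on the gap instead; the second-ranked one matched the offcut's real place.
  - The two cameras differed by about 4 mm on the spacer's y. The side view gave 0.277, or about 0.1245 m in the stand's frame, which is still within limits.

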